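# Free the pinned link from the spring-bar rig

### The arm

A 6-joint arm with a two-finger parallel gripper is mounted at the origin on the work surface. World frame = base frame: x ahead of the robot, y to its left, z up, the work surface at z = 0. Lengths are in mm, angles in rad, forces in N, time in s.
With the tool pointing down it reaches from about 375 to 750 mm from the base axis. Payload 9 kg.
Tool frame: the origin (TCP) lies at the very end of the fingers, on their centre line; the grasp point (between the pads) lies 19 mm behind it (bot.tcp_to_grasp is the distance from the TCP to the grasp point, in mm); z points along the fingers, y is the line along which they close (so a half turn about z gives the same grasp; the last joint's range is limited). The gripper opens to 85 mm and grips with 20 to 120 N. Pads are 22 mm wide; open, the fingers measure 114 mm over their backs; the gripper's body (76 mm by 85 mm) begins 54 mm behind the grasp point. The pads swing forward as they close: fully open they stand 13 mm farther back than shut.
Start: joints at [1.107, 0.104, 0.097, 1.564, 0, 1.353], TCP at [146.002, 581.997, 231.331] pointing down, gripper open.
Joint ranges: [-2.99, 2.99], [-0.84, 1.86], [-1.1, 1.16], [-1.84, 2.11], [-1.51, 1.56], [-3.14, 3.14]. Speed limits (rad/s): [2.22, 2.22, 2.57, 3.14, 3.14, 3.14].

### API

Orientations are given as a unit quaternion [w, x, y, z].
In Python, from workcell import bot, viewer gives the robot as it stands.
- The arm moves only by the tool drive_tool, never from a script. Its argument "deltas" is one flat list of numbers, 7 for each row, row after row: the turn, a rotation vector about the tool's x, y, z in rad, then the shift along the tool's x, y, z in mm, then the closure, from 0 (fully open) to 1 (shut). A call has 1 to 5 rows; each row shifts and turns the commanded pose from where the row before left it, along the tool's axes as they then stand; what a row does not reach is not made up. A row lasts 1/8 s, in which the tool goes at most 62.5 mm and 10.7 degrees, less where a joint would pass 70% of its speed; a pose out of reach is approached as far as the arm can. A call is refused whole if a number of a shift passes 62.5 or a number of a turn 0.188, either way. A call with a gripper value outside its range is refused whole. The fingers move at their own pace and stop on an object; "force" is the grip in N (left out, the last holds). Time passes only in rows, so rows that do not move let the fingers close. It gives the time, the measured TCP pose, the force, the opening and the grip force at its end, in the units of the state.
- bot.get_obs(): the state, without advancing time (a new reading comes with each control period).
- viewer.camera(name): name is "side" or "top" or "wrist"; returns the picture (480x640x3 uint8, blue, green, red); there is no depth.
- viewer.camera_info(name): a dict with "camera_matrix" (3x3 intrinsics, pixels), "distortion" ([k1, k2, p1, p2, k3] as OpenCV has them; the pictures are not rectified), "rvec" (rotation vector, rad) and "tvec" (3), from world to camera coordinates, as OpenCV has them; the wrist camera has in their place "T_tool_cam" (4x4, takes a point from camera to tool coordinates, whose origin is the TCP and whose axes are the flange's). Camera axes: x right, y down, z forward; pixel columns grow to the right and rows downward; lengths in mm; the calibration is good to about 2 mm. A picture is of the moment at which its call begins: read the wrist's pose just before it. camera_info takes no time and is no camera call.
- bot.sign_off(): hands the job in; it is judged then, once.
The state is a dict: "time_s": time; "joints": joint angles; "joint_vel": joint speeds; "joint_efforts": joint torques, N m; "position": TCP position; "tcp_rot": TCP orientation; "wrist_force": force on the tool from outside, world axes, zero at the start; "moment": the same for the moment, N m; "grip_width": opening from 0.0 (shut) to 1.0 (fully open); "grip_force": force on a finger pad.
Only numpy, scipy, OpenCV 4.12 (cv2) and the standard library are available. Lean on these libraries where they do the work, as an engineer would, in place of code of your own. Each camera call takes 0.05 s, during which the arm holds its last target. There are 200 camera calls.

### The job

Take the orange link off the test rig: with the forked tool from its wooden stand, reach down over the bare neck of the spring bar and push the brass collar back, away from the link, keeping it pressed until the link's eye has sprung up; do it gently, never with more than 14 N on the rig. Then stand the tool back in the slot of its stand and set the link down (no dropping) to lie flat inside the blue tray, leaving the yellow tin, the screwdriver and the bearing where they are.

Things in the scene. Friction and masses are not known exactly. Their poses are not given: they have to be found in the camera images.
- rig: Test rig bolted down, fixed. Blue base plate 170 (x) x 145 (y) x 10 mm, centred at y = 28; origin on the bench, x along the link, y along the spring bar (towards its spring), z up. Grey saddle at x = -48 (14 mm along x, top z = 41, cheeks to z = 49) carries the link's plain end. A dark spring barrel lies at x = 47, y = 65 to 95, top z = 61.
- clevis (a point): Rig point x = 47, y = 0, z = 48 mm, rig axes: centre of the clevis, two grey lugs 24 mm along x, 8 mm thick, top z = 60, slot between them y = -11.5 to 11.5. The bar's round tip pins the link's eye here. When freed, a brass spring lifter below raises the link's eye end 14 mm at about 0.1 m/s; the bar, let go, springs back under the raised link.
- neck (a point): Rig point x = 47, y = 27, z = 48 mm, rig axes: on the axis of the steel spring bar, on its bare neck, 6 mm diameter, between the lug's outer face (y = 19.5) and the collar's face (y = 39.5 as drawn). The collar is clamped on the bar up to 5 mm either way along y from the drawing, differently each time and not measured: feel for it.
- collar (a point): Rig point x = 47, y = 39.5, z = 48 mm, rig axes, fixed (does not follow the collar): drawn centre of the brass collar's face towards the link; collar 22 mm diameter, 5 mm thick. Pushing it to +y takes about 6 N to start and 0.25 N more per mm. The bar's tip leaves the eye after 8 to 11.5 mm of travel; at 12.5 mm is a hard stop where force rises at once.
- link: Loose orange bar, 124 x 20 x 16 mm (x, y, z), about 120 g; origin at the centre of its underside. Starts level, parallel to the rig's axes, underside 41 mm above the bench, its eye (a hole along y) pinned at x = +47. Freed, it leans, eye end 14 mm higher, other end on the saddle. Grip its middle across the 20 mm width and lift straight up.
- link_eye (a point): Centre of the link's eye, a hole 10 mm wide and 8 mm high (link x = 47, z = 8 mm); 49 mm above the bench while pinned, about 63 mm when sprung up.
- fork: Loose forked tool, 90 mm tall, 90 g, upright in its stand; origin on its axis at the prong tips, z up. Prongs 6 mm thick (y), 22 mm over both (x); slot between them 12 mm wide (flaring to 15 mm at the tips), 20 mm deep. Blade 22 x 6 mm up to z = 40, red square handle 18 x 18 mm from z = 40 to 86. The bar's neck passes the slot along y; push along y, either way round.
- stand: Wooden block 70 x 60 x 36 mm (x, y, z), fixed; origin at the centre of its underside. Slot in its centre 28 mm (x) by 13 mm (y), open at the top, floor at z = 4 mm: the tool's prongs stand in it, tool axes parallel to the stand's; loose fit, it may lean a little. Either left or right of the rig.
- tray: Blue open tray 200 x 140 mm (x, y), 24 mm high, walls and floor 5 mm, fixed; origin at the centre of its underside. On the other side of the rig from the stand. The link fits with its length along the tray's x.
- tin: Bystander: small tin with yellow label, 54 mm diameter, 75 mm high, origin at the centre of its underside.
- driver: Bystander: screwdriver with green handle, 170 mm long, lying flat.
- bearing: Bystander: steel bearing ring, 44 mm diameter, 14 mm high, origin at the centre of its underside.
Things that resemble listed ones, but are neither listed nor needed, are in the scene too. What is meant by the link is not purple or white, and is the smaller of those in its own colour.

How it is judged:
By the outcome, as a careful person would: the job done as asked, in the order asked, and still so for the second after the job is handed in, with the robot touching nothing.
It also fails if it takes over 72 s, if anything falls off the work surface, if the arm or the gripper's body presses on something with over 40 N, if the wrist force passes 120 N, or if a joint passes its speed limit or range.

## Working session

There is one attempt and no reset: what is moved stays moved. The work goes in short steps, Python scripts to look and compute and a tool call to move; the robot and the scene stay as the last step left them, time stands still between calls to the robot, and variables do not carry over. Pictures are saved under pics/ and viewed, at most 10 in all, crops included, and the job is handed in when it is done.

Besides the shell and the picture viewer there is one more tool, called by a JSON object that holds its "name" and its "arguments". drive_tool: Moves the arm, as the interface text tells. Its arguments: {"type":"object","properties":{"deltas":{"type":"array"},"force":{"type":"number"}},"required":["deltas"]}

```bash
mkdir -p pics; ls; python3 - <<'E'
from workcell import bot, viewer
import cv2,numpy as np
o=bot.get_obs(); print(o)
for n in ("side","top"):
    im=viewer.camera(n); cv2.imwrite(f"pics/{n}0.png",im)
for n in ("side","top","wrist"): print(n,viewer.camera_info(n))
E
```

```text
pics
{'time_s': 0.0, 'joints': array([ 1.10731561e+00,  1.04702665e-01,  9.64922643e-02,  1.56389635e+00,
       -2.22558480e-05,  1.35310034e+00]), 'joint_vel': array([-0.00126469, -0.0007171 ,  0.00101037, -0.00019763, -0.00146677,
        0.00038054]), 'joint_efforts': array([ 1.22485537e-03, -5.56924868e+01,  5.03651190e+01,  1.68615009e-02,
       -1.89879302e-04,  1.12024634e-05]), 'position': array([145.8374121 , 581.67263559, 230.53300783]), 'tcp_rot': array([-2.08379886e-04,  1.22583233e-01,  9.92458020e-01, -6.21294008e-04]), 'wrist_force': array([ 0.34384671, -0.02219783,  0.24616338]), 'moment': array([ 0.02361702, -0.00039814,  0.04016212]), 'grip_force': 0.0, 'grip_width': 0.9981338674157831}
side {'camera_matrix': array([[602.35468237,   0.        , 326.82402025],
       [  0.        , 602.35468237, 238.64578353],
       [  0.        ,   0.        ,   1.        ]]), 'distortion': array([-0.02130448,  0.        ,  0.        ,  0.        ,  0.        ]), 'rvec': array([ 0.24739824, -2.70677196,  1.36997447]), 'tvec': array([ 533.76491503,   84.96750186, 1007.01930595])}

[... 302 characters left out ...]
91,  0.20817116]), 'tvec': array([-33.87775324, 531.79059395, 770.24718734])}
wrist {'camera_matrix': array([[341.72841001,   0.        , 318.92590446],
       [  0.        , 341.72841001, 242.27080292],
       [  0.        ,   0.        ,   1.        ]]), 'distortion': array([-0.02355032,  0.        ,  0.        ,  0.        ,  0.        ]), 'T_tool_cam': array([[ 7.97909368e-04, -9.55549236e-01, -2.94830494e-01,
         7.53319300e+01],
       [ 9.99999514e-01,  9.33427664e-04, -3.18919220e-04,
        -1.01371840e+00],
       [ 5.79945957e-04, -2.94830096e-01,  9.55549516e-01,
        -1.43248331e+02],
       [ 0.00000000e+00,  0.00000000e+00,  0.00000000e+00,
         1.00000000e+00]])}
```

View pics/top0.png

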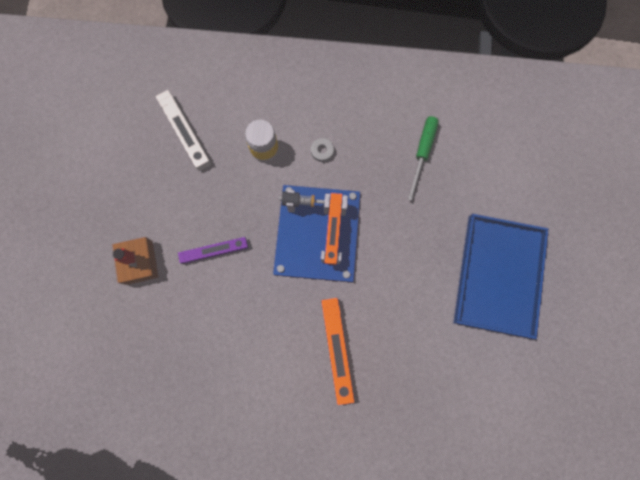

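View pics/side0.png

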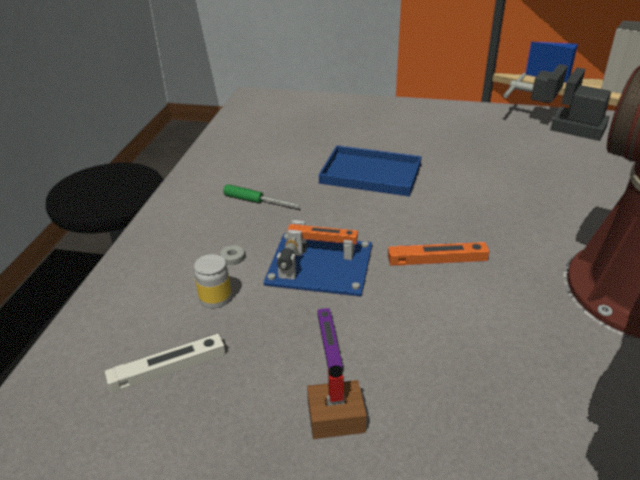

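```bash
cat > h.py <<'E'
import cv2,numpy as np
from workcell import bot, viewer
from scipy.spatial.transform import Rotation as R
def tool():
    o=bot.get_obs(); q=o['tcp_rot']; T=np.eye(4); T[:3,:3]=R.from_quat(np.r_[q[1:],q[0]]).as_matrix(); T[:3,3]=o['position']; return T
def cam(n,T=None):
    c=viewer.camera_info(n)
    if n=='wrist':
        M=np.linalg.inv((tool() if T is None else T)@c['T_tool_cam']); Rm,t=M[:3,:3],M[:3,3]
    else: Rm,t=cv2.Rodrigues(c['rvec'])[0],c['tvec']
    return c['camera_matrix'],c['distortion'],Rm,t
def ray(n,uv,z,T=None):
    K,d,Rm,t=cam(n,T); p=cv2.undistortPoints(np.array(uv,float).reshape(-1,1,2),K,d).reshape(-1,2)
    D=np.c_[p,np.ones(len(p))]@Rm; C=-Rm.T@t
    return C+D*((np.broadcast_to(z,len(p))-C[2])/D[:,2])[:,None]
def proj(n,X,T=None):
    K,d,Rm,t=cam(n,T); return cv2.projectPoints(np.array(X,float).reshape(-1,3),cv2.Rodrigues(Rm)[0],t,K,d)[0].reshape(-1,2)
def crop(im,x0,y0,x1,y1,s): return cv2.resize(im[y0:y1,x0:x1],None,fx=s,fy=s,interpolation=cv2.INTER_CUBIC)
E
python3 - <<'E'
from h import *
im=cv2.imread('pics/top0.png')
a=crop(im,265,175,365,290,5); b=crop(im,105,230,165,290,5)
c=np.zeros((575,800,3),np.uint8); c[:,:500]=a; c[:300,500:]=b; cv2.imwrite('pics/c1.png',c)
hsv=cv2.cvtColor(im,cv2.COLOR_BGR2HSV)
m=cv2.inRange(hsv,(100,120,40),(125,255,255))
for c in cv2.findContours(m,0,1)[0]:
    if cv2.contourArea(c)>500: print(cv2.contourArea(c),cv2.minAreaRect(c),cv2.boxPoints(cv2.minAreaRect(c)).round(1).tolist())
print(ray('top',[[145,262],[333,205],[503,277]],0).round())
E
```

```text
8622.0 ((502.67718505859375, 276.02459716796875), (81.96322631835938, 113.54891967773438), 7.907163143157959) [[454.29998779296875, 326.6000061035156], [469.8999938964844, 214.1999969482422], [551.0999755859375, 225.39999389648438], [535.5, 337.8999938964844]]
3294.5 ((316.30548095703125, 243.84796142578125), (78.67061614990234, 68.51619720458984), 6.009006023406982) [[273.6000061035156, 273.79998779296875], [280.79998779296875, 205.6999969482422], [359.0, 213.89999389648438], [351.79998779296875, 282.0]]
[[ 468.  334.    0.]
 [ 608.    3.    0.]
 [ 503. -316.    0.]]
```

View pics/c1.png

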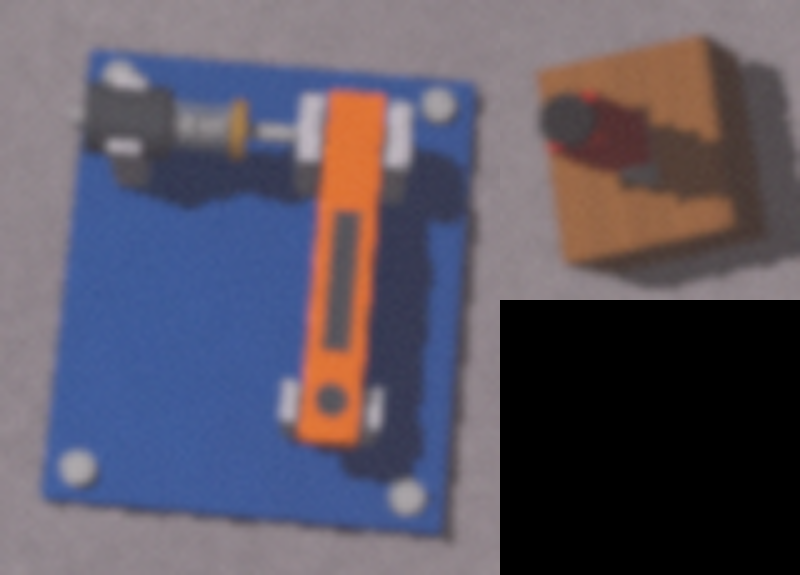

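```bash
python3 - <<'E'
from h import *
from scipy.optimize import least_squares as LS
def fit(n,px,loc,z,x0):
    P=ray(n,px,z)[:,:2]; loc=np.array(loc,float)
    f=lambda p:(p[:2]+loc@np.array([[np.cos(p[2]),np.sin(p[2])],[-np.sin(p[2]),np.cos(p[2])]])-P).ravel()
    r=LS(f,x0); print(r.x.round(3),f(r.x).round(1)); return r.x
o=np.array([265,175]); s=np.array([105-100,230])
# rig corners image UL = +x +y ; UR=+x -y ; LR=-x -y ; LL
px=o+np.array([[91,50],[477,83],[447,537],[43,498]])/5
L=[[85,100.5],[85,-44.5],[-85,-44.5],[-85,100.5]]
r=fit('top',px,L,10,[560,3,0])
# link top (z=57)
P=ray('top',o+np.array([[328,92],[388,92],[358,444],[298,440]])/5,57); print(P.round(1))
px=s+np.array([[540,72],[703,37],[737,228],[570,265]])/5
for L in ([[35,30],[35,-30],[-35,-30],[-35,30]],[[30,35],[30,-35],[-30,-35],[-30,35]]): fit('top',px,L,36,[480,330,0])
P=ray('top',s+np.array([[569,118]])/5,90); print('handle top',P.round(1))
print('collar face, lug',ray('top',o+np.array([[247,130],[298,131]])/5,[48,48]).round(1))
E
```

```text
[ 5.51034e+02 -2.36900e+00  9.00000e-03] [ 0.4  0.1  0.7 -0.8  0.1  0.4 -1.3  0.3]
[[612.4   9.   57. ]
 [614.5 -11.9  57. ]
 [489.3 -12.6  57. ]
 [488.7   7.8  57. ]]
[4.64901e+02 3.43075e+02 3.29000e-01] [-0.6  0.4  0.8 -1.   0.4 -0.2 -0.6  0.8]
[4.64901e+02 3.43075e+02 3.28000e-01] [-6.9  3.5 -2.4 -7.4  6.7 -3.3  2.6  7.2]
handle top [[466.5 345.1  90. ]]
collar face, lug [[598.5  36.3  48. ]
 [599.9  18.3  48. ]]
```

```bash
cat >> h.py <<'E'
def plan(x,y,z,phi,n):
    "rows to go to TCP x,y,z, pointing down with tool y at angle phi"
    T=tool(); B=np.array([[np.sin(phi),np.cos(phi),0],[-np.cos(phi),np.sin(phi),0],[0,0,-1]])
    B=np.c_[[-np.sin(phi)*-1*-1,np.cos(phi)*1,0],[np.cos(phi),np.sin(phi),0],[0,0,-1]]
    rv=R.from_matrix(T[:3,:3].T@B).as_rotvec(); d=(np.array([x,y,z])-T[:3,3])/n; A=T[:3,:3]; out=[]
    for i in range(n):
        out.append(np.r_[(rv/n).round(3),(A.T@d).round(1)]); A=A@R.from_rotvec(rv/n).as_matrix()
    for r in out: print(r.tolist())
def st():
    o=bot.get_obs(); T=tool(); print(round(o['time_s'],2),o['position'].round(1),'phi',np.arctan2(T[1,1],T[0,1]).round(4),'zax',T[:3,2].round(4),'F',o['wrist_force'].round(1),o['grip_width'].round(3),round(o['grip_force'],1))
E
python3 - <<'E'
from h import *
st(); plan(465,343,190,1.9,10)
E
```

```text
Traceback (most recent call last):
  File "h.py", line 28, in st
    o=bot.get_obs(); T=tool(); print(round(o['time_s'],2),o['position'].round(1),'phi',np.arctan2(T[1,1],T[0,1]).round(4),'zax',T[:3,2].round(4),'F',o['wrist_force'].round(1),o['grip_width'].round(3),round(o['grip_force'],1))
                                                                                                                                                                               ^^^^^^^^^^^^^^^^^^^^^
AttributeError: 'float' object has no attribute 'round'
```

```bash
sed -i "s/o\['grip_width'\].round(3)/round(o['grip_width'],3)/; s/; B=np.array.*$//; s/np.c_\[\[-np.sin(phi)\*-1\*-1,np.cos(phi)\*1,0\]/np.c_[[-np.sin(phi),np.cos(phi),0]/" h.py
python3 - <<'E'
from h import *
st(); plan(465,343,190,1.9,10)
E
```

```text
0.1 [145.8 581.7 230.6] phi 1.325 zax [-6.0e-04 -1.1e-03 -1.0e+00] F [-0.  -0.  -0.1] 1.002 0.0
[-0.0, -0.0, -0.058, -36.8, -15.4, 4.1]
[-0.0, -0.0, -0.058, -35.8, -17.5, 4.1]
[-0.0, -0.0, -0.058, -34.8, -19.5, 4.1]
[-0.0, -0.0, -0.058, -33.6, -21.5, 4.1]
[-0.0, -0.0, -0.058, -32.3, -23.4, 4.1]
[-0.0, -0.0, -0.058, -30.9, -25.2, 4.1]
[-0.0, -0.0, -0.058, -29.4, -26.9, 4.1]
[-0.0, -0.0, -0.058, -27.8, -28.6, 4.1]
[-0.0, -0.0, -0.058, -26.1, -30.1, 4.1]
[-0.0, -0.0, -0.058, -24.3, -31.6, 4.1]
```

{"name": "drive_tool", "arguments": {"deltas": [0,0,-0.058,-37,-15,4,0,0,-0.058,-36,-17.5,4,0,0,-0.058,-35,-19.5,4,0,0,-0.058,-33.5,-21.5,4,0,0,-0.058,-32,-23.5,4]}}

```text
validation failed for argument at $.de...
```

{"name": "drive_tool", "arguments": {"deltas": [0,0,-0.058,-31,-25,4,0,0,-0.058,-29.5,-27,4,0,0,-0.058,-28,-28.5,4,0,0,-0.058,-26,-30,4,0,0,-0.058,-24,-31.5,4]}}

```text
validation failed for argument at $.de...
```

{"name": "drive_tool", "arguments": {"deltas": [0,0,-0.058,-37,-15,4,0,0,0,-0.058,-36,-17.5,4,0,0,0,-0.058,-35,-19.5,4,0,0,0,-0.058,-33.5,-21.5,4,0,0,0,-0.058,-32,-23.5,4,0]}}

```text
time_s: 0.72
position: [306.9, 461.9, 210.8]
tcp_rot: [-0.0, -0.023, 1.0, -0.0]
wrist_force: [0.6, 0.3, -0.6]
grip_width: 0.994
grip_force: 0.0
```

{"name": "drive_tool", "arguments": {"deltas": [0,0,-0.058,-31,-25,4,0,0,0,-0.058,-29.5,-27,4,0,0,0,-0.058,-28,-28.5,4,0,0,0,-0.058,-26,-30,4,0,0,0,-0.058,-24,-31.5,4,0]}}

```text
time_s: 1.35
position: [466.8, 343.4, 190.8]
tcp_rot: [-0.0, -0.167, 0.986, 0.0]
wrist_force: [0.5, 0.8, 0.3]
grip_width: 1.0
grip_force: 0.0
```

```bash
python3 - <<'E'
from h import *
st(); im=viewer.camera('wrist'); cv2.imwrite('pics/w1.png',im); plan(465,343,190,1.9,2)
np.save('T1.npy',tool()); print(proj('wrist',[[465,343,36],[465,343,90]]))
E
```

```text
1.35 [466.8 343.4 190.8] phi 1.9069 zax [-5.e-04 -0.e+00 -1.e+00] F [0.5 0.8 0.3] 1.0 0.0
[-0.001, -0.0, 0.003, 1.9, 2.0, -0.1]
[-0.001, -0.0, 0.003, 1.9, 2.0, -0.1]
[[324.57980517 221.36996999]
 [325.60849148 238.54996354]]
```

View pics/w1.png

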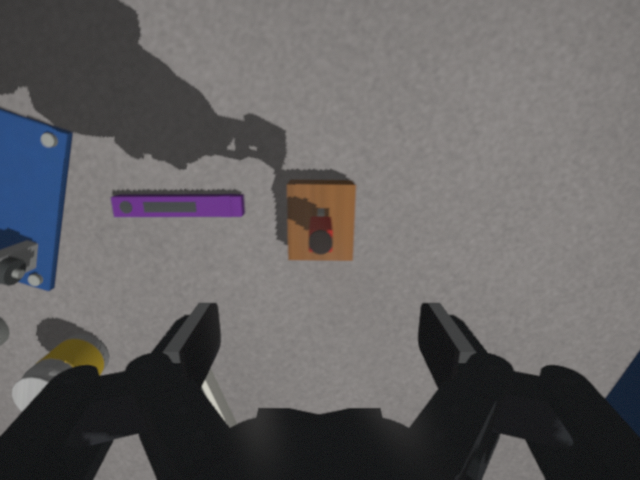

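```bash
python3 - <<'E'
from h import *
T=np.load('T1.npy')
im=cv2.imread('pics/w1.png'); 
P=ray('wrist',[[288,182.5],[355,183],[353,261],[288,261]],36,T);print(P.round(1),P.mean(0))
e=(P[1]-P[0]+P[2]-P[3]); print(np.arctan2(e[1],e[0]), np.linalg.norm(P[1]-P[0]),np.linalg.norm(P[2]-P[1]))
e=(P[1]-P[2]+P[0]-P[3]); print(np.arctan2(e[1],e[0]))
print(ray('wrist',[[320.5,241]],93,T))
hsv=cv2.cvtColor(im,cv2.COLOR_BGR2HSV); m=cv2.inRange(hsv,(5,90,90),(18,255,255))
c=max(cv2.findContours(m,0,1)[0],key=cv2.contourArea); print(cv2.minAreaRect(c))
E
```

```text
[[442.9 301.6  36. ]
 [424.2 356.4  36. ]
 [491.8 380.5  36. ]
 [511.7 323.7  36. ]] [467.65712359 340.53006996  36.        ]
1.904552700755137 57.906829862517434 71.74809466978233
-2.8153991727099825
[[467.18936222 339.74349874  93.        ]]
((321.0, 221.5), (75.0, 68.0), 90.0)
```

```bash
python3 - <<'E'
from h import *
st(); plan(466.7,341,54,1.902,4)
E
```

```text
1.4 [469.9 340.6 189.9] phi 1.9069 zax [ 4.0e-04 -1.6e-03 -1.0e+00] F [ 2.4 -2.5  0.4] 0.996 0.0
[-0.0, -0.0, 0.001, 0.7, 0.4, 34.0]
[-0.0, -0.0, 0.001, 0.7, 0.4, 34.0]
[-0.0, -0.0, 0.001, 0.7, 0.4, 34.0]
[-0.0, -0.0, 0.001, 0.7, 0.4, 34.0]
```

```bash
python3 - <<'E'
from h import *
st(); plan(464.7,343,54,1.902,4)
E
```

```text
1.4 [469.9 340.6 189.9] phi 1.9069 zax [ 4.0e-04 -1.6e-03 -1.0e+00] F [ 2.4 -2.5  0.4] 0.996 0.0
[-0.0, -0.0, 0.001, 1.0, 1.1, 34.0]
[-0.0, -0.0, 0.001, 1.0, 1.0, 34.0]
[-0.0, -0.0, 0.001, 1.0, 1.0, 34.0]
[-0.0, -0.0, 0.001, 1.0, 1.0, 34.0]
```

{"name": "drive_tool", "arguments": {"deltas": [0,0,0,2,2,30,0,0,0,0,2,2,30,0,0,0,0,0,0,0,0], "force": 80}}

```text
time_s: 1.78
position: [459.0, 346.1, 128.7]
tcp_rot: [-0.002, -0.166, 0.986, -0.001]
wrist_force: [-0.4, -0.2, -0.1]
grip_width: 1.002
grip_force: 0.0
```

```bash
python3 - <<'E'
from h import *
st(); plan(464.7,343,54,1.902,3)
E
```

```text
1.77 [459.  346.1 128.7] phi 1.905 zax [-0.0046 -0.0019 -1.    ] F [-0.4 -0.2 -0.1] 1.002 0.0
[-0.0, -0.002, 0.001, -1.6, -1.6, 24.9]
[-0.0, -0.002, 0.001, -1.5, -1.6, 24.9]
[-0.0, -0.002, 0.001, -1.5, -1.6, 24.9]
```

{"name": "drive_tool", "arguments": {"deltas": [0,0,0,-1.5,-1.6,25,0,0,0,0,-1.5,-1.6,15,0,0,0,0,0,0,0,0,0,0,0,0,0,0,0]}}

```text
time_s: 2.28
position: [465.2, 345.0, 92.4]
tcp_rot: [0.001, -0.166, 0.986, 0.0]
wrist_force: [-0.1, 0.1, -0.1]
grip_width: 1.0
grip_force: 0.0
```

```bash
python3 - <<'E'
from h import *
st(); plan(464.7,343,54,1.902,2)
E
```

```text
2.27 [465.2 345.   92.4] phi 1.9049 zax [ 1.e-03  5.e-04 -1.e+00] F [-0.1  0.1 -0.1] 1.0 0.0
[0.0, 0.001, 0.001, 0.6, -0.8, 19.2]
[0.0, 0.001, 0.001, 0.6, -0.8, 19.2]
```

{"name": "drive_tool", "arguments": {"deltas": [0,0,0.002,0.6,-0.9,19,0,0,0,0,0.6,-0.9,19,0,0,0,0,0,0,0,0,0,0,0,0,0,0,0,0,0,0,0,0,0,0]}}

```text
time_s: 2.9
position: [464.7, 342.9, 54.0]
tcp_rot: [0.001, -0.165, 0.986, 0.0]
wrist_force: [-0.6, 0.7, 0.2]
grip_width: 1.0
grip_force: 0.0
```

```bash
python3 - <<'E'
from h import *
st(); T=tool(); im=viewer.camera('wrist'); cv2.imwrite('pics/w2.png',im);np.save('T2.npy',T)
E
```

```text
2.9 [464.7 342.9  54. ] phi 1.903 zax [ 1.e-03  5.e-04 -1.e+00] F [-0.6  0.7  0.2] 1.0 0.0
```

View pics/w2.png

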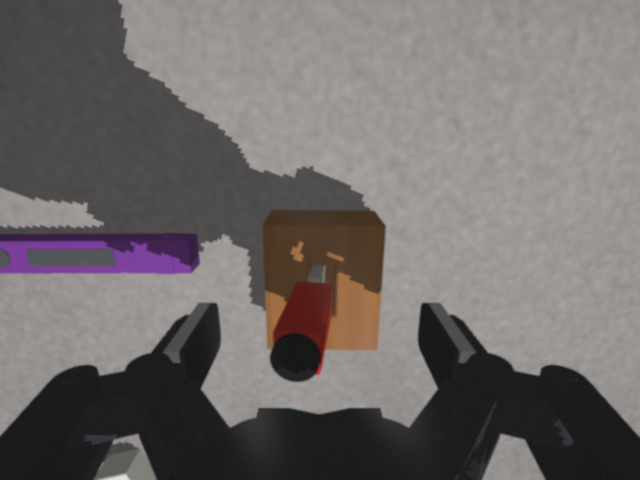

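```bash
python3 - <<'E'
from h import *
T=np.load('T2.npy')
P=ray('wrist',[[264,222],[384,224],[378,349],[267,349]],36,T);print(P.round(1),P.mean(0).round(1))
M=np.linalg.inv(T)
g=lambda p:(M[:3,:3]@p+M[:3,3]).round(1)
print('stand ctr tool',g(P.mean(0)))
for uv,z in (([297,357],94),([318,282],44),([318,268],36)): print(uv,g(ray('wrist',[uv],z,T)[0]))
E
```

```text
[[439.2 305.   36. ]
 [421.1 360.4  36. ]
 [487.5 384.2  36. ]
 [507.4 326.6  36. ]] [463.8 344.   36. ]
stand ctr tool [ 0.5  1.4 18. ]
[297, 357] [  1.6  -8.6 -40. ]
[318, 282] [ 8.4 -1.3 10. ]
[318, 268] [12.6 -1.4 18. ]
```

{"name": "drive_tool", "arguments": {"deltas": [0,0,0,0,0,0,0.4,0,0,0,0,0,0,0.6,0,0,0,0,0,0,0.8,0,0,0,0,0,0,1,0,0,0,0,0,0,1], "force": 60}}

```text
time_s: 3.58
position: [464.2, 342.7, 53.4]
tcp_rot: [0.0, -0.165, 0.986, 0.0]
wrist_force: [0.6, 0.2, 0.7]
grip_width: 0.209
grip_force: 60.6
```

{"name": "drive_tool", "arguments": {"deltas": [0,0,0,0,0,0,1,0,0,0,0,0,0,1,0,0,0,0,0,0,1], "force": 80}}

```text
time_s: 3.95
position: [464.2, 342.7, 53.4]
tcp_rot: [0.0, -0.165, 0.986, 0.0]
wrist_force: [0.1, -0.0, 0.6]
grip_width: 0.202
grip_force: 78.5
```

```bash
python3 - <<'E'
from h import *
st(); T=tool(); im=viewer.camera('wrist'); np.save('T3.npy',T);cv2.imwrite('pics/w3f.png',im)
T=tool();im2=viewer.camera('side')
c=np.zeros((600,800,3),np.uint8); c[:450,:400]=crop(im,220,200,420,425,2); c[:600,400:]=crop(im2,285,330,385,480,4); cv2.imwrite('pics/w3.png',c)
a=T[:3,3]; print(proj('side',[[464.7,343,4],[464.7,343,44],[464.7,343,94]]))
E
```

```text
3.95 [464.2 342.7  53.4] phi 1.903 zax [ 1.e-04  1.e-04 -1.e+00] F [ 0.1 -0.   0.6] 0.202 78.5
[[336.36333248 413.56913271]
 [336.22985821 394.16337054]
 [336.05044542 368.16392214]]
```

View pics/w3.png

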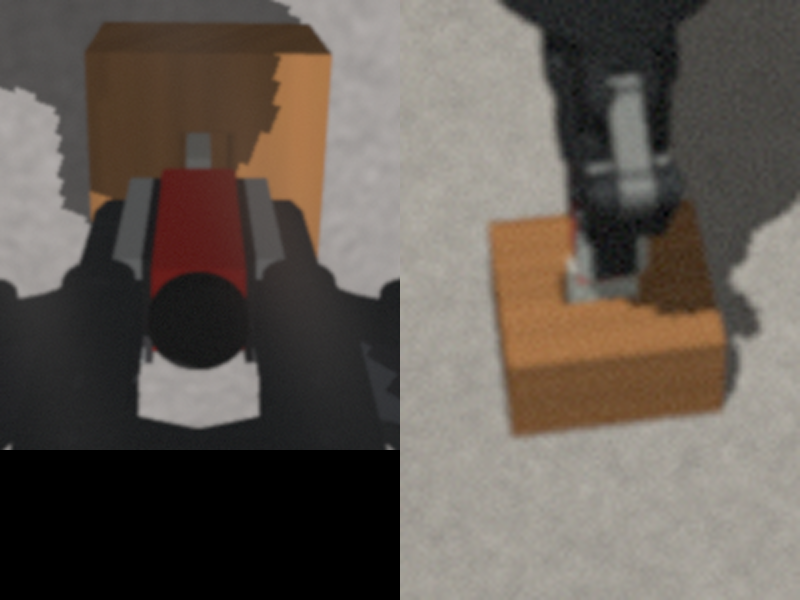

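```bash
python3 - <<'E'
from h import *
T=np.load('T3.npy'); M=np.linalg.inv(T)
g=lambda uv,z:(M[:3,:3]@ray('wrist',[uv],z,T)[0]+M[:3,3]).round(1)
print('handle low edge',g([319,285],44),'cap c',g([319.5,360],94),'blade far edge at stand top',g([319,267],36))
st(); plan(466,343,190,1.902,4)
E
```

```text
handle low edge [ 7.1 -0.8  9.4] cap c [  0.8  -0.7 -40.6] blade far edge at stand top [13.4 -0.8 17.4]
4.05 [464.3 342.7  53.4] phi 1.903 zax [ 1.e-04  2.e-04 -1.e+00] F [-0.5  0.5  0.8] 0.198 78.5
[0.0, 0.0, 0.0, -0.4, -0.1, -34.2]
[0.0, 0.0, 0.0, -0.4, -0.1, -34.2]
[0.0, 0.0, 0.0, -0.4, -0.1, -34.2]
[0.0, 0.0, 0.0, -0.4, -0.1, -34.2]
```

{"name": "drive_tool", "arguments": {"deltas": [0,0,0,0,0,-20,1,0,0,0,0,0,-30,1,0,0,0,0,0,-35,1,0,0,0,0,0,-30,1,0,0,0,0,0,-15,1]}}

```text
time_s: 4.68
position: [465.0, 343.0, 186.3]
tcp_rot: [0.002, -0.165, 0.986, 0.0]
wrist_force: [0.7, 0.6, -2.0]
grip_width: 0.204
grip_force: 78.4
```

```bash
python3 - <<'E'
from h import *
st(); plan(597.8,27,155,1.580,10)
E
```

```text
4.67 [465.  343.  186.3] phi 1.903 zax [ 0.003   0.0013 -1.    ] F [ 0.7  0.6 -2. ] 0.204 78.4
[0.0, 0.0, 0.032, -2.2, -34.2, 3.1]
[0.0, 0.0, 0.032, -3.3, -34.1, 3.1]
[0.0, 0.0, 0.032, -4.4, -34.0, 3.1]
[0.0, 0.0, 0.032, -5.5, -33.8, 3.1]
[0.0, 0.0, 0.032, -6.6, -33.6, 3.1]
[0.0, 0.0, 0.032, -7.7, -33.4, 3.1]
[0.0, 0.0, 0.032, -8.8, -33.1, 3.1]
[0.0, 0.0, 0.032, -9.9, -32.8, 3.1]
[0.0, 0.0, 0.032, -10.9, -32.5, 3.1]
[0.0, 0.0, 0.032, -12.0, -32.1, 3.1]
```

{"name": "drive_tool", "arguments": {"deltas": [0,0,0.032,-2.2,-34,3,1,0,0,0.032,-3.3,-34,3,1,0,0,0.032,-4.4,-34,3,1,0,0,0.032,-5.5,-34,3,1,0,0,0.032,-6.6,-33.5,3,1]}}

```text
time_s: 5.3
position: [530.5, 183.8, 168.1]
tcp_rot: [-0.0, -0.085, 0.996, 0.0]
wrist_force: [-0.1, 0.6, -1.1]
grip_width: 0.202
grip_force: 78.5
```

{"name": "drive_tool", "arguments": {"deltas": [0,0,0.032,-7.7,-33.5,3,1,0,0,0.032,-8.8,-33,3,1,0,0,0.032,-10,-33,3,1,0,0,0.032,-11,-32.5,3,1,0,0,0.032,-12,-32,3,1]}}

```text
time_s: 5.92
position: [597.5, 25.9, 153.1]
tcp_rot: [-0.0, -0.006, 1.0, 0.0]
wrist_force: [0.5, 0.1, -1.3]
grip_width: 0.197
grip_force: 78.6
```

{"name": "drive_tool", "arguments": {"deltas": [0,0,0,0,0,0,1,0,0,0,0,0,0,1,0,0,0,0,0,0,1]}}

```text
time_s: 6.3
position: [597.1, 27.9, 153.4]
tcp_rot: [-0.0, -0.007, 1.0, 0.0]
wrist_force: [-0.4, 0.5, -0.8]
grip_width: 0.197
grip_force: 78.6
```

```bash
python3 - <<'E'
from h import *
st(); T=tool(); np.save('T4.npy',T); im=viewer.camera('wrist'); cv2.imwrite('pics/w4f.png',im)
im2=viewer.camera('side'); cv2.imwrite('pics/s4f.png',im2)
c=np.zeros((600,800,3),np.uint8); c[:480,:480]=crop(im,220,200,380,360,3); c[:600,480:]=crop(im2,265,160,345,310,4); cv2.imwrite('pics/w4.png',c)
print(proj('wrist',[[597.8,25,48]]),proj('side',[[597.8,25,48],[597.8,27,104]]))
E
```

```text
6.3 [597.1  27.9 153.4] phi 1.5842 zax [-0.e+00  2.e-04 -1.e+00] F [-0.4  0.5 -0.8] 0.197 78.6
[[316.56135276 241.502428  ]] [[293.3119164  239.14929815]
 [291.49364694 213.17869537]]
```

View pics/w4.png

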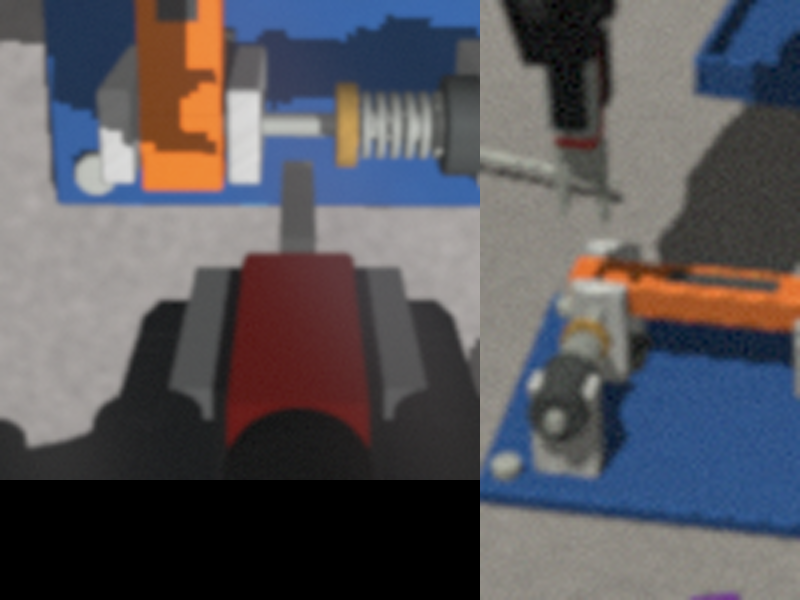

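```bash
python3 - <<'E'
from h import *
T=np.load('T4.npy'); M=np.linalg.inv(T)
g=lambda uv,z:(M[:3,:3]@ray('wrist',[uv],z,T)[0]+M[:3,3]).round(1)
f=lambda u,v:(220+u/3,200+v/3)
print('tip edge',g(f(297,162),104),'blade up',g(f(298,253),144),'hnd edge',g(f(298,254),144))
for n,p in (('lug',f(263,124)),('collar',f(336,124)),('mid',f(298,124))): print(n,ray('wrist',[p],48,T).round(1))
s=lambda u,v:(265+(u-480)/4,160+v/4)
# side: prong tips x at (562,214),(604,218) z=104 plane y~27.5
K,d,Rm,t=cam('side')
for p in (s(564,212),s(604,217),s(583,150)):
    q=cv2.undistortPoints(np.array([[p]]),K,d)[0,0]; D=np.r_[q,1]@Rm; C=-Rm.T@t; print('side@y27.5',(C+D*(27.5-C[1])/D[1]).round(1))
E
```

```text
tip edge [ 8.8 -1.  49.4] blade up [ 7.1 -0.8  9.4] hnd edge [ 6.9 -0.8  9.4]
lug [[597.6  18.3  48. ]]
collar [[597.4  36.8  48. ]]
mid [[597.5  27.2  48. ]]
side@y27.5 [607.3  27.5 103.6]
side@y27.5 [589.9  27.5 103. ]
side@y27.5 [597.4  27.5 135.7]
```

{"name": "drive_tool", "arguments": {"deltas": [0,0,0,1.3,0.3,12,1,0,0,0,0,0,12,1,0,0,0,0,0,12,1,0,0,0,0,0,8,1,0,0,0,0,0,0,1]}}

```text
time_s: 7.02
position: [595.6, 27.4, 108.3]
tcp_rot: [-0.001, -0.006, 1.0, 0.0]
wrist_force: [0.0, 0.2, -1.1]
grip_width: 0.196
grip_force: 78.6
```

```bash
python3 - <<'E'
from h import *
st(); T=tool(); np.save('T5.npy',T); im=viewer.camera('wrist')
im2=viewer.camera('side')
c=np.zeros((600,800,3),np.uint8); c[:480,:480]=crop(im,220,200,380,360,3); c[:600,480:]=crop(im2,265,190,345,340,4); cv2.imwrite('pics/w5.png',c)
plan(595.9,27.8,83.5,1.580,4)
E
```

```text
7.03 [595.6  27.4 108.3] phi 1.5829 zax [-1.4e-03  3.0e-04 -1.0e+00] F [ 0.   0.2 -1.1] 0.196 78.6
[0.0, 0.0, 0.001, 0.1, 0.1, 6.5]
[0.0, 0.0, 0.001, 0.1, 0.1, 6.5]
[0.0, 0.0, 0.001, 0.1, 0.1, 6.5]
[0.0, 0.0, 0.001, 0.1, 0.1, 6.5]
```

View pics/w5.png

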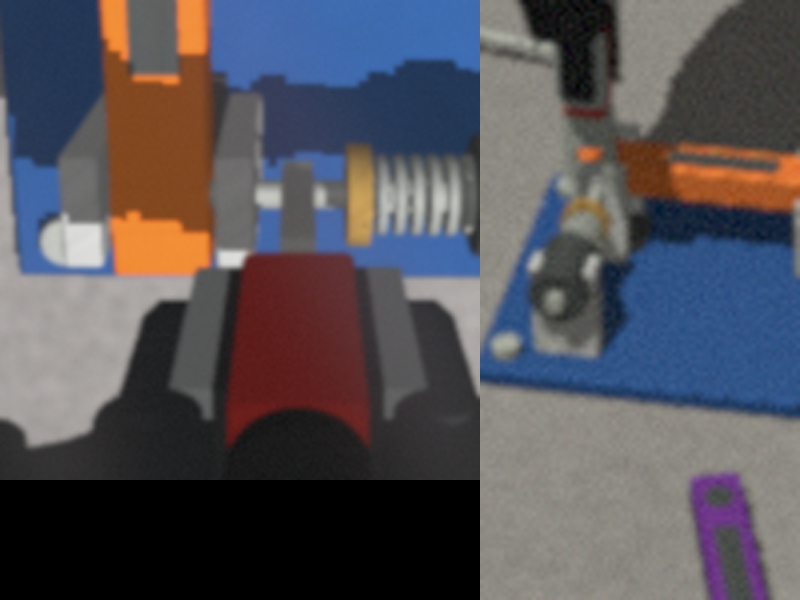

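{"name": "drive_tool", "arguments": {"deltas": [0,0,0,0.1,0.6,6,1,0,0,0,0,0,6,1,0,0,0,0,0,6,1,0,0,0,0,0,6,1,0,0,0,0,0,0,1]}}

```text
time_s: 7.75
position: [595.6, 28.0, 84.6]
tcp_rot: [-0.001, -0.006, 1.0, 0.0]
wrist_force: [-0.3, -0.3, -0.7]
grip_width: 0.2
grip_force: 78.6
```

{"name": "drive_tool", "arguments": {"deltas": [0,0,0,0,1,0,1,0,0,0,0,1,0,1]}}

```text
time_s: 8.0
position: [596.2, 30.0, 85.6]
tcp_rot: [0.0, -0.006, 1.0, 0.0]
wrist_force: [-0.5, 0.0, -1.4]
grip_width: 0.204
grip_force: 78.6
```

{"name": "drive_tool", "arguments": {"deltas": [0,0,0,0,1,0,1,0,0,0,0,1,0,1]}}

```text
time_s: 8.25
position: [596.0, 32.0, 85.4]
tcp_rot: [0.0, -0.006, 1.0, 0.0]
wrist_force: [-0.4, -0.6, 0.2]
grip_width: 0.205
grip_force: 78.6
```

```bash
python3 - <<'E'
from h import *
st()
E
```

```text
8.25 [596.   32.   85.4] phi 1.583 zax [ 3.e-04  1.e-04 -1.e+00] F [-0.4 -0.6  0.2] 0.205 78.6
```

{"name": "drive_tool", "arguments": {"deltas": [0,0,0,0,0.5,0,1,0,0,0,0,0.5,0,1,0,0,0,0,0.5,0,1]}}

```text
time_s: 8.62
position: [595.9, 33.4, 85.3]
tcp_rot: [0.0, -0.006, 1.0, 0.0]
wrist_force: [-0.6, -0.4, -0.2]
grip_width: 0.201
grip_force: 78.6
```

{"name": "drive_tool", "arguments": {"deltas": [0,0,0,0,0.5,0,1,0,0,0,0,0.5,0,1]}}

```text
time_s: 8.88
position: [595.9, 34.4, 85.3]
tcp_rot: [0.0, -0.006, 1.0, 0.0]
wrist_force: [-0.2, 0.6, -0.2]
grip_width: 0.195
grip_force: 78.6
```

{"name": "drive_tool", "arguments": {"deltas": [0,0,0,0,0.5,0,1,0,0,0,0,0.5,0,1]}}

```text
time_s: 9.12
position: [596.0, 34.8, 85.3]
tcp_rot: [-0.0, -0.006, 1.0, -0.001]
wrist_force: [-1.1, -5.7, -1.5]
grip_width: 0.199
grip_force: 78.5
```

{"name": "drive_tool", "arguments": {"deltas": [0,0,0,0,0.5,0,1,0,0,0,0,0.5,0,1,0,0,0,0,0.5,0,1,0,0,0,0,0.5,0,1]}}

```text
time_s: 9.62
position: [595.9, 36.0, 85.3]
tcp_rot: [-0.0, -0.006, 1.0, -0.001]
wrist_force: [-0.6, -7.2, -1.7]
grip_width: 0.199
grip_force: 78.5
```

{"name": "drive_tool", "arguments": {"deltas": [0,0,0,0,0.5,0,1,0,0,0,0,0.5,0,1,0,0,0,0,0.5,0,1,0,0,0,0,0.5,0,1,0,0,0,0,0.5,0,1]}}

```text
time_s: 10.25
position: [595.9, 38.4, 85.3]
tcp_rot: [-0.0, -0.006, 1.0, -0.001]
wrist_force: [-0.9, -8.5, -2.2]
grip_width: 0.199
grip_force: 78.5
```

{"name": "drive_tool", "arguments": {"deltas": [0,0,0,0,0.5,0,1,0,0,0,0,0.5,0,1,0,0,0,0,0.5,0,1,0,0,0,0,0.5,0,1,0,0,0,0,0.5,0,1]}}

```text
time_s: 10.88
position: [595.9, 40.8, 85.3]
tcp_rot: [-0.0, -0.006, 1.0, -0.002]
wrist_force: [0.3, -9.1, -2.1]
grip_width: 0.196
grip_force: 78.5
```

{"name": "drive_tool", "arguments": {"deltas": [0,0,0,0,0.5,0,1,0,0,0,0,0.5,0,1,0,0,0,0,0.5,0,1,0,0,0,0,0.5,0,1]}}

```text
time_s: 11.38
position: [595.9, 42.7, 85.3]
tcp_rot: [-0.0, -0.005, 1.0, -0.002]
wrist_force: [-0.4, -9.2, -1.0]
grip_width: 0.201
grip_force: 78.5
```

```bash
python3 - <<'E'
from h import *
st(); im=viewer.camera('wrist'); im2=viewer.camera('side'); cv2.imwrite('pics/s6f.png',im2); cv2.imwrite('pics/w6f.png',im)
b=cv2.imread('pics/s4f.png')
f=lambda im:[cv2.boundingRect(c) for c in cv2.findContours(cv2.inRange(cv2.cvtColor(im,cv2.COLOR_BGR2HSV),(5,170,120),(16,255,255)),0,1)[0] if cv2.contourArea(c)>60]
print(f(b),f(im2),f(cv2.imread('pics/side0.png')))
E
```

```text
11.38 [595.9  42.7  85.3] phi 1.5817 zax [-1.0e-04 -3.2e-03 -1.0e+00] F [-0.4 -9.2 -1. ] 0.201 78.5
[(389, 243, 100, 22), (289, 225, 68, 18), (491, 90, 18, 13), (572, 52, 32, 27), (495, 0, 73, 74), (397, 0, 98, 101)] [(389, 243, 100, 22), (312, 228, 45, 16), (491, 90, 19, 13), (573, 52, 31, 27), (495, 0, 73, 74), (397, 0, 98, 101)] [(389, 243, 100, 22), (289, 225, 68, 19), (491, 91, 18, 12), (572, 52, 31, 27), (496, 0, 71, 74), (397, 0, 98, 101)]
```

{"name": "drive_tool", "arguments": {"deltas": [0,0,0,0,0.5,0,1,0,0,0,0,0.5,0,1,0,0,0,0,0.5,0,1]}}

```text
time_s: 11.85
position: [595.8, 44.5, 85.3]
tcp_rot: [-0.0, -0.006, 1.0, -0.001]
wrist_force: [-0.7, -8.2, -2.0]
grip_width: 0.202
grip_force: 78.7
```

```bash
cat > lk.py <<'E'
from h import *
st()
im2=viewer.camera('side')
for im in (cv2.imread('pics/side0.png'),im2):
    m=cv2.inRange(cv2.cvtColor(im,cv2.COLOR_BGR2HSV),(5,150,90),(16,255,255))
    print([(c,(np.where(m[190:270,c])[0][[0,-1]]+190).tolist()) for c in (315,325,335,345,354) if m[190:270,c].any()])
E
python3 lk.py
```

```text
11.85 [595.8  44.5  85.3] phi 1.5819 zax [-1.0e-04 -2.7e-03 -1.0e+00] F [-0.7 -8.2 -2. ] 0.202 78.7
[(315, [231, 239]), (325, [232, 240]), (335, [233, 241]), (345, [230, 238]), (354, [231, 243])]
[(315, [227, 236]), (325, [230, 238]), (335, [226, 239]), (345, [228, 238]), (354, [230, 243])]
```

{"name": "drive_tool", "arguments": {"deltas": [0,0,0,0,0.2,0,1,0,0,0,0,0,0,1,0,0,0,0,0,0,1]}}

```text
time_s: 12.28
position: [595.9, 44.6, 85.3]
tcp_rot: [-0.0, -0.006, 1.0, -0.001]
wrist_force: [0.8, -9.3, -2.0]
grip_width: 0.2
grip_force: 78.7
```

```bash
python3 lk.py; python3 - <<'E'
from h import *
im=viewer.camera('wrist'); im2=viewer.camera('side')
c=np.zeros((600,800,3),np.uint8); c[:480,:480]=crop(im,200,180,360,340,3); c[:600,480:]=crop(im2,280,190,360,340,4); cv2.imwrite('pics/w7.png',c)
E
```

```text
12.28 [595.9  44.6  85.3] phi 1.5819 zax [-0.     -0.0028 -1.    ] F [ 0.8 -9.3 -2. ] 0.2 78.7
[(315, [231, 239]), (325, [232, 240]), (335, [233, 241]), (345, [230, 238]), (354, [231, 243])]
[(315, [227, 235]), (325, [228, 237]), (335, [226, 238]), (345, [228, 238]), (354, [231, 243])]
```

View pics/w7.png

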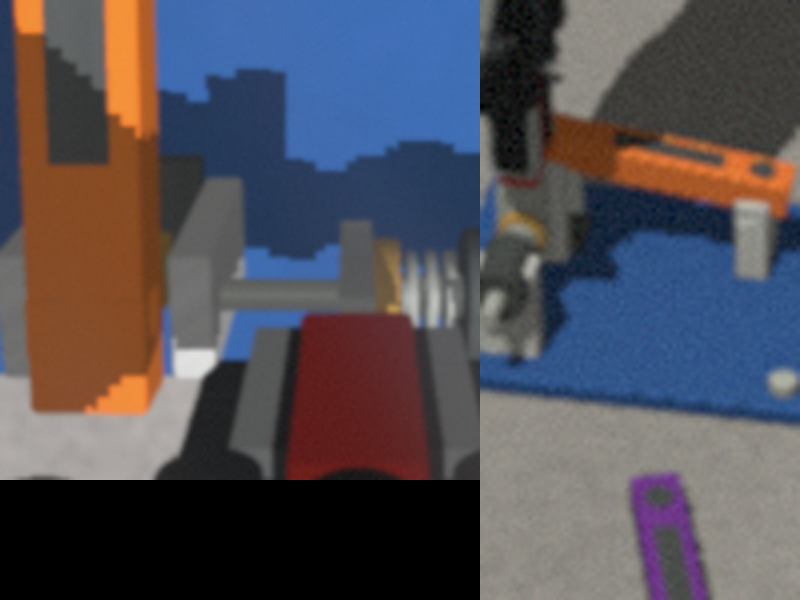

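{"name": "drive_tool", "arguments": {"deltas": [0,0,0,0,-1.5,0,1,0,0,0,0,-2,0,1,0,0,0,0,-2,0,1,0,0,0,0,-2,0,1,0,0,0,0,-2,0,1]}}

```text
time_s: 13.05
position: [595.9, 35.5, 85.3]
tcp_rot: [-0.0, -0.006, 1.0, -0.001]
wrist_force: [-0.1, -5.9, -1.3]
grip_width: 0.199
grip_force: 78.8
```

{"name": "drive_tool", "arguments": {"deltas": [0,0,0,0,-2,0,1,0,0,0,0,-2,0,1,0,0,0,0,-1,0,1,0,0,0,0,-0.5,0,1,0,0,0,0,0,0,1]}}

```text
time_s: 13.68
position: [596.0, 31.2, 85.3]
tcp_rot: [0.0, -0.006, 1.0, 0.0]
wrist_force: [0.2, -0.3, -0.7]
grip_width: 0.199
grip_force: 78.9
```

{"name": "drive_tool", "arguments": {"deltas": [0,0,0,0,0,-6,1,0,0,0,0,0,-10,1,0,0,0,0,0,-15,1,0,0,0,0,0,-20,1,0,0,0,0,0,-20,1]}}

```text
time_s: 14.3
position: [596.3, 31.1, 158.4]
tcp_rot: [0.001, -0.006, 1.0, -0.0]
wrist_force: [-0.1, -0.6, -1.0]
grip_width: 0.199
grip_force: 78.9
```

```bash
python3 lk.py; python3 - <<'E'
from h import *
plan(464.8,343,190,1.902,10)
E
```

```text
14.3 [596.3  31.1 158.4] phi 1.583 zax [ 1.1e-03 -1.0e-04 -1.0e+00] F [-0.1 -0.6 -1. ] 0.199 78.9
[(315, [231, 239]), (325, [232, 240]), (335, [233, 241]), (345, [230, 238]), (354, [231, 243])]
[(315, [227, 235]), (325, [223, 236]), (335, [226, 238]), (345, [229, 238]), (354, [231, 243])]
[-0.0, 0.0, -0.032, 12.9, 31.4, -2.9]
[-0.0, 0.0, -0.032, 11.9, 31.8, -2.9]
[-0.0, 0.0, -0.032, 10.8, 32.1, -2.9]
[-0.0, 0.0, -0.032, 9.8, 32.5, -2.9]
[-0.0, 0.0, -0.032, 8.8, 32.8, -2.9]
[-0.0, 0.0, -0.032, 7.7, 33.0, -2.9]
[-0.0, 0.0, -0.032, 6.7, 33.3, -2.9]
[-0.0, 0.0, -0.032, 5.6, 33.4, -2.9]
[-0.0, 0.0, -0.032, 4.5, 33.6, -2.9]
[-0.0, 0.0, -0.032, 3.5, 33.7, -2.9]
```

{"name": "drive_tool", "arguments": {"deltas": [0,0,-0.032,13,31.5,-3,1,0,0,-0.032,12,32,-3,1,0,0,-0.032,11,32,-3,1,0,0,-0.032,10,32.5,-3,1,0,0,-0.032,9,33,-3,1]}}

```text
time_s: 14.98
position: [528.5, 188.6, 172.0]
tcp_rot: [0.0, -0.086, 0.996, 0.0]
wrist_force: [0.4, -0.0, -1.1]
grip_width: 0.196
grip_force: 78.9
```

{"name": "drive_tool", "arguments": {"deltas": [0,0,-0.032,8,33,-3,1,0,0,-0.032,7,33,-3,1,0,0,-0.032,6,33.5,-3,1,0,0,-0.032,5,33.5,-3,1,0,0,-0.032,3.5,33.5,-3,1]}}

```text
time_s: 15.6
position: [460.7, 343.8, 187.1]
tcp_rot: [0.0, -0.166, 0.986, 0.0]
wrist_force: [0.2, -0.6, -1.1]
grip_width: 0.202
grip_force: 78.9
```

{"name": "drive_tool", "arguments": {"deltas": [0,0,0,0,0,0,1,0,0,0,0,0,0,1,0,0,0,0,0,0,1]}}

```text
time_s: 15.98
position: [461.5, 342.0, 186.3]
tcp_rot: [0.0, -0.165, 0.986, -0.0]
wrist_force: [0.3, -0.5, -0.9]
grip_width: 0.2
grip_force: 79.0
```

```bash
python3 - <<'E'
from h import *
st(); plan(462.1,344.4,105,1.902,4)
T=tool(); im=viewer.camera('wrist'); np.save('T8.npy',T); cv2.imwrite('pics/w8f.png',im)
hsv=cv2.cvtColor(im,cv2.COLOR_BGR2HSV); m=cv2.inRange(hsv,(5,90,40),(18,255,255)); m[:, :200]=0
c=max(cv2.findContours(m,0,1)[0],key=cv2.contourArea); print(cv2.boundingRect(c),cv2.contourArea(c))
E
```

```text
15.97 [461.5 342.  186.3] phi 1.9018 zax [ 1.e-04 -1.e-04 -1.e+00] F [ 0.3 -0.5 -0.9] 0.2 79.0
[-0.0, 0.0, -0.0, -0.3, 0.5, 20.3]
[-0.0, 0.0, -0.0, -0.3, 0.5, 20.3]
[-0.0, 0.0, -0.0, -0.3, 0.5, 20.3]
[-0.0, 0.0, -0.0, -0.3, 0.5, 20.3]
(287, 186, 69, 81) 5139.0
```

```bash
python3 - <<'E'
from h import *
T=np.load('T8.npy');M=np.linalg.inv(T)
im=cv2.imread('pics/w8f.png'); h=cv2.cvtColor(im,cv2.COLOR_BGR2HSV)
print('V col295',im[178:275:3,298,2].tolist()); print('R col345',im[178:275:3,345,2].tolist()); print('row215',im[215,280:362:2,2].tolist())
print('row240',im[240,280:362:2].tolist())
for v in (186,191,261,266): 
    p=ray('wrist',[[321.5,v]],36,T)[0]; print(v,p.round(1),(M[:3,:3]@p+M[:3,3]).round(1))
E
```

```text
V col295 [76, 78, 78, 71, 108, 151, 152, 152, 152, 153, 151, 150, 151, 151, 151, 152, 152, 151, 150, 150, 150, 150, 148, 150, 150, 151, 149, 151, 150, 151, 146, 145, 146]
R col345 [147, 88, 72, 64, 86, 153, 155, 154, 155, 157, 155, 155, 155, 156, 155, 156, 156, 157, 156, 156, 156, 155, 155, 157, 156, 155, 156, 155, 155, 155, 147, 143, 145]
row215 [77, 77, 76, 93, 137, 146, 150, 151, 151, 151, 149, 149, 148, 153, 155, 151, 143, 115, 96, 94, 94, 93, 90, 90, 98, 144, 156, 155, 151, 151, 150, 151, 154, 156, 157, 156, 156, 151, 150, 153, 152]
row240 [[73, 73, 76], [72, 73, 75], [72, 73, 75], [72, 76, 82], [66, 92, 125], [62, 100, 141], [67, 106, 150], [67, 105, 150], [67, 106, 149], [68, 106, 150], [69, 107, 150], [69, 105, 148], [69, 105, 148], [71, 108, 151], [71, 108, 152], [69, 105, 148], [69, 101, 142], [57, 78, 105], [47, 60, 77], [47, 60, 77], [47, 60, 77], [48, 60, 77], [47, 60, 76], [47, 59, 76], [53, 75, 102], [69, 104, 147], [70, 109, 154], [71, 108, 153], [71, 107, 152], [70, 107, 151], [68, 107, 150], [70, 108, 153], [69, 108, 154], [69, 110, 156], [69, 110, 157], [68, 109, 156], [67, 107, 153], [103, 122, 149], [138, 140, 145], [142, 144, 147], [142, 145, 148]]
186 [427.3 331.6  36. ] [ 35.8   1.3 150.3]
191 [431.3 333.   36. ] [ 31.5   1.3 150.3]
261 [491.8 354.   36. ] [-32.5   1.5 150.3]
266 [496.5 355.6  36. ] [-37.4   1.5 150.3]
```

{"name": "drive_tool", "arguments": {"deltas": [0,0,0,-0.9,2.3,20,1,0,0,0,0,0,25,1,0,0,0,0,0,25,1,0,0,0,0,0,15,1,0,0,0,0,0,0,1]}}

```text
time_s: 16.65
position: [460.3, 344.7, 99.6]
tcp_rot: [-0.001, -0.165, 0.986, -0.0]
wrist_force: [0.2, 0.1, -0.0]
grip_width: 0.2
grip_force: 78.9
```

```bash
python3 - <<'E'
from h import *
st(); T=tool();M=np.linalg.inv(T); im=viewer.camera('wrist'); np.save('T9.npy',T); 
cv2.imwrite('pics/w9.png',crop(im,240,190,400,390,3)[:600])
plan(461.7,344.4,54.5,1.902,4)
E
```

```text
16.65 [460.3 344.7  99.6] phi 1.9027 zax [-0.0024 -0.001  -1.    ] F [ 0.2  0.1 -0. ] 0.2 78.9
[-0.0, -0.0, 0.0, -0.1, -0.2, 11.6]
[-0.0, -0.0, 0.0, -0.1, -0.2, 11.6]
[-0.0, -0.0, 0.0, -0.1, -0.2, 11.6]
[-0.0, -0.0, 0.0, -0.1, -0.2, 11.6]
```

View pics/w9.png

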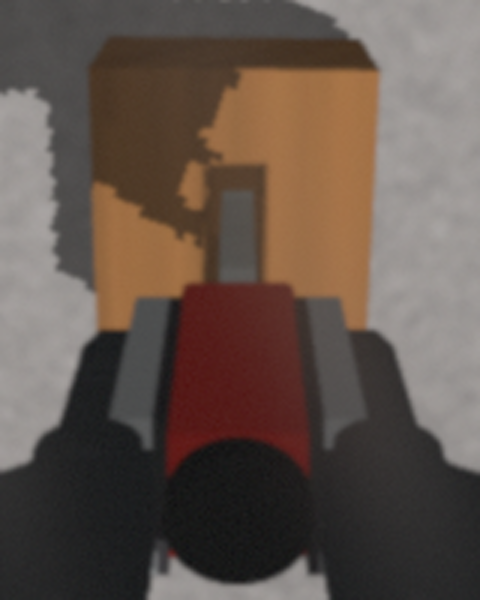

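{"name": "drive_tool", "arguments": {"deltas": [0,0,0,0,0,6,1,0,0,0,0,0,6,1,0,0,0,0,0,6,1,0,0,0,0,0,6,1,0,0,0,0,0,0,1]}}

```text
time_s: 17.32
position: [460.8, 345.0, 76.6]
tcp_rot: [-0.0, -0.165, 0.986, -0.0]
wrist_force: [-0.4, -0.1, -0.3]
grip_width: 0.203
grip_force: 79.0
```

{"name": "drive_tool", "arguments": {"deltas": [0,0,0,0,0,6,1,0,0,0,0,0,6,1,0,0,0,0,0,5,1,0,0,0,0,0,2,1,0,0,0,0,0,0,1]}}

```text
time_s: 17.95
position: [461.2, 345.2, 58.2]
tcp_rot: [-0.0, -0.165, 0.986, 0.0]
wrist_force: [0.4, -0.3, -0.1]
grip_width: 0.196
grip_force: 79.0
```

{"name": "drive_tool", "arguments": {"deltas": [0,0,0,0,0,2,1,0,0,0,0,0,1.5,1,0,0,0,0,0,0,1]}}

```text
time_s: 18.32
position: [461.1, 345.2, 54.7]
tcp_rot: [-0.0, -0.165, 0.986, 0.0]
wrist_force: [-0.3, 0.3, -1.2]
grip_width: 0.197
grip_force: 79.0
```

{"name": "drive_tool", "arguments": {"deltas": [0,0,0,0,0,0.5,1,0,0,0,0,0,0.5,1,0,0,0,0,0,0,1]}}

```text
time_s: 18.7
position: [461.2, 345.2, 53.8]
tcp_rot: [0.0, -0.165, 0.986, 0.0]
wrist_force: [0.4, -0.2, -1.1]
grip_width: 0.2
grip_force: 79.0
```

Step once more to touch, then release slowly.

{"name": "drive_tool", "arguments": {"deltas": [0,0,0,0,0,0.5,1,0,0,0,0,0,0.3,1,0,0,0,0,0,0,1]}}

```text
time_s: 19.08
position: [461.3, 345.3, 53.3]
tcp_rot: [0.0, -0.165, 0.986, 0.0]
wrist_force: [0.3, -0.4, 2.3]
grip_width: 0.198
grip_force: 79.2
```

{"name": "drive_tool", "arguments": {"deltas": [0,0,0,0,0,0,0.75,0,0,0,0,0,0,0.7,0,0,0,0,0,0,0.65,0,0,0,0,0,0,0.5,0,0,0,0,0,0,0.3], "force": 20}}

```text
time_s: 19.7
position: [461.2, 345.2, 53.0]
tcp_rot: [0.0, -0.165, 0.986, 0.0]
wrist_force: [-0.1, -0.3, 0.5]
grip_width: 0.686
grip_force: 0.0
```

{"name": "drive_tool", "arguments": {"deltas": [0,0,0,0,0,0,0,0,0,0,0,0,0,0,0,0,0,0,0,0,0,0,0,0,0,0,0,0]}}

```text
time_s: 20.2
position: [461.2, 345.2, 53.1]
tcp_rot: [0.0, -0.165, 0.986, 0.0]
wrist_force: [-0.2, 0.7, 0.6]
grip_width: 0.996
grip_force: 0.0
```

```bash
python3 - <<'E'
from h import *
st(); T=tool();M=np.linalg.inv(T); im=viewer.camera('wrist'); cv2.imwrite('pics/w10.png',im)
h=cv2.cvtColor(im,cv2.COLOR_BGR2HSV); m=cv2.inRange(h,(0,170,40),(4,255,255))|cv2.inRange(h,(172,170,40),(180,255,255))
c=max(cv2.findContours(m,0,1)[0],key=cv2.contourArea); print(cv2.boundingRect(c),cv2.minAreaRect(c))
g=cv2.cvtColor(im,cv2.COLOR_BGR2GRAY); 
print(proj('wrist',[(T@[-2.1,-.9,-40.5,1])[:3],(T@[6.9,-.9,9.4,1])[:3]],T))
print('cap rows',[(r,np.where(g[r,230:400]<40)[0][[0,-1]]+230) for r in (340,350,360,370) if (g[r,230:400]<40).any()])
E
```

```text
20.2 [461.2 345.2  53.1] phi 1.903 zax [ 1.e-04  1.e-04 -1.e+00] F [-0.2  0.7  0.6] 0.996 0.0
(307, 286, 25, 68) ((318.2227783203125, 318.72772216796875), (66.76699829101562, 21.990324020385742), 84.2894058227539)
[[318.84079698 366.72613151]
 [318.88071021 285.36182046]]
cap rows [(340, array([325, 337])), (350, array([313, 340])), (360, array([312, 346])), (370, array([313, 349]))]
```

{"name": "drive_tool", "arguments": {"deltas": [0,0,0,0,0,-25,0,0,0,0,0,0,-40,0,0,0,0,0,0,-40,0,0,0,0,0,0,-30,0,0,0,0,0,0,0,0]}}

```text
time_s: 20.88
position: [462.6, 345.8, 190.9]
tcp_rot: [0.002, -0.165, 0.986, 0.001]
wrist_force: [0.0, -0.3, -0.6]
grip_width: 1.002
grip_force: 0.0
```

```bash
python3 - <<'E'
from h import *
st(); plan(551,-1.9,150,1.580,10)
P=ray('top',[[469.9,214.2],[551.1,225.4],[535.5,337.9],[454.3,326.6]],24); print(P.round(1),P.mean(0)); e=P[0]-P[3]+P[1]-P[2]; print(np.arctan2(e[1],e[0]),np.linalg.norm(e)/2,np.linalg.norm(P[0]-P[1]))
im=viewer.camera('top'); h=cv2.cvtColor(im,cv2.COLOR_BGR2HSV); m=cv2.inRange(h,(0,120,30),(4,255,255))|cv2.inRange(h,(170,120,30),(180,255,255))
for c in cv2.findContours(m,0,1)[0]:
    if cv2.contourArea(c)>8: print('red',cv2.boundingRect(c))
m=cv2.inRange(h,(5,190,150),(16,255,255))
for c in cv2.findContours(m,0,1)[0]:
    if cv2.contourArea(c)>200: print('or',cv2.minAreaRect(c),cv2.boxPoints(cv2.minAreaRect(c)).round(1).tolist())
E
```

```text
20.88 [462.6 345.8 190.9] phi 1.903 zax [ 0.0043  0.002  -1.    ] F [ 0.  -0.3 -0.6] 1.002 0.0
[0.0, 0.0, 0.032, 3.0, -35.8, 4.1]
[0.0, 0.0, 0.032, 1.8, -35.8, 4.1]
[0.0, 0.0, 0.032, 0.7, -35.9, 4.1]
[0.0, 0.0, 0.032, -0.5, -35.9, 4.1]
[0.0, 0.0, 0.032, -1.6, -35.8, 4.1]
[0.0, 0.0, 0.032, -2.8, -35.8, 4.1]
[0.0, 0.0, 0.032, -4.0, -35.7, 4.1]
[0.0, 0.0, 0.032, -5.1, -35.5, 4.1]
[0.0, 0.0, 0.032, -6.3, -35.3, 4.1]
[0.0, 0.0, 0.032, -7.4, -35.1, 4.1]
[[ 608.  -245.2   24. ]
 [ 601.3 -392.3   24. ]
 [ 399.1 -365.3   24. ]
 [ 405.  -225.1   24. ]] [ 503.34134285 -306.95909329   24.        ]
-0.11588641727968751 203.96344251204863 147.24954475748865
```

{"name": "drive_tool", "arguments": {"deltas": [0,0,0.032,3,-36,4,0,0,0,0.032,2,-36,4,0,0,0,0.032,1,-36,4,0,0,0,0.032,0,-36,4,0,0,0,0.032,-1,-36,4,0]}}

```text
time_s: 21.55
position: [503.5, 169.0, 166.2]
tcp_rot: [-0.001, -0.085, 0.996, 0.0]
wrist_force: [0.0, 0.3, -0.2]
grip_width: 0.998
grip_force: 0.0
```

{"name": "drive_tool", "arguments": {"deltas": [0,0,0.032,-2.5,-36,4,0,0,0,0.032,-4,-36,4,0,0,0,0.032,-5,-35.5,4,0,0,0,0.032,-6,-35,4,0,0,0,0.032,-7,-35,4,0]}}

```text
time_s: 22.18
position: [547.1, -4.7, 146.1]
tcp_rot: [-0.001, -0.006, 1.0, 0.0]
wrist_force: [0.2, 0.6, 0.2]
grip_width: 0.999
grip_force: 0.0
```

{"name": "drive_tool", "arguments": {"deltas": [0,0,0,0,0,0,0,0,0,0,0,0,0,0,0,0,0,0,0,0,0]}}

```text
time_s: 22.55
position: [547.4, -2.9, 147.7]
tcp_rot: [-0.0, -0.007, 1.0, 0.0]
wrist_force: [-0.2, -0.5, 0.5]
grip_width: 1.0
grip_force: 0.0
```

```bash
python3 - <<'E'
from h import *
st(); T=tool(); M=np.linalg.inv(T); im=viewer.camera('wrist'); cv2.imwrite('pics/w11.png',im)
h=cv2.cvtColor(im,cv2.COLOR_BGR2HSV); m=cv2.inRange(h,(5,170,60),(16,255,255))
for c in cv2.findContours(m,0,1)[0]:
    if cv2.contourArea(c)>300:
        print(cv2.boundingRect(c),cv2.minAreaRect(c))
for v in range(120,330,30):
    w=np.where(m[v,250:400])[0]+250
    if len(w)>2: print(v,w[0],w[-1], ray('wrist',[[w[0],v],[w[-1],v]],64,T).round(1).tolist())
im=viewer.camera('top'); h=cv2.cvtColor(im,cv2.COLOR_BGR2HSV); m=cv2.inRange(h,(0,120,30),(4,255,255))|cv2.inRange(h,(170,120,30),(180,255,255))
for c in cv2.findContours(m,0,1)[0]:
    if cv2.contourArea(c)>8: print('red',cv2.boundingRect(c))
P=ray('top',[[472,215],[547,228],[537,338],[456,325]],24); print(P.round(1),P.mean(0))
print(ray('top',[[473,222],[542,231],[531,332],[463,320]],5).round(1))
E
```

```text
22.55 [547.4  -2.9 147.7] phi 1.5843 zax [-4.e-04  4.e-04 -1.e+00] F [-0.2 -0.5  0.5] 1.0 0.0
(307, 160, 30, 174) ((321.4017333984375, 246.57736206054688), (28.139766693115234, 173.03378295898438), 0.4476141631603241)
(279, 0, 57, 85) ((308.4606628417969, 38.162925720214844), (87.6202621459961, 40.69956970214844), 77.00537872314453)
180 308 335 [[499.0, -11.7, 64.0], [498.8, 6.0, 64.0]]
210 330 334 [[518.9, 3.2, 64.0], [518.9, 5.9, 64.0]]
240 330 334 [[540.1, 3.7, 64.0], [540.0, 6.5, 64.0]]
270 308 333 [[562.6, -11.4, 64.0], [562.3, 6.4, 64.0]]
300 307 333 [[586.2, -12.1, 64.0], [586.0, 7.0, 64.0]]
red (118, 258, 5, 6)
red (121, 255, 10, 10)
red (244, 79, 18, 24)
red (22, 0, 436, 480)
red (242, 0, 54, 63)
[[ 606.8 -249.    24. ]
 [ 595.8 -384.9   24. ]
 [ 399.1 -367.9   24. ]
 [ 408.  -227.9   24. ]] [ 502.43783506 -307.41426292   24.        ]
[[ 599.2 -257.     5. ]
 [ 594.4 -384.4    5. ]
 [ 409.4 -365.6    5. ]
 [ 418.9 -245.1    5. ]]
```

```bash
python3 - <<'E'
from h import *
st(); plan(551,-2.4,49,1.580,4)
E
```

```text
22.65 [547.6  -3.  148. ] phi 1.5843 zax [ 0.e+00  2.e-04 -1.e+00] F [ 0.1 -0.2 -0.2] 1.004 0.0
[0.0, 0.0, 0.001, -0.8, 0.1, 24.7]
[0.0, 0.0, 0.001, -0.8, 0.1, 24.7]
[0.0, 0.0, 0.001, -0.8, 0.1, 24.7]
[0.0, 0.0, 0.001, -0.8, 0.1, 24.7]
```

{"name": "drive_tool", "arguments": {"deltas": [0,0,0.002,-2,0.3,25,0,0,0,0.002,-1.4,0.3,25,0,0,0,0,0,0,25,0,0,0,0,0,0,20,0,0,0,0,0,0,0,0]}}

```text
time_s: 23.28
position: [549.9, -2.6, 51.5]
tcp_rot: [-0.001, -0.004, 1.0, 0.0]
wrist_force: [0.2, 0.6, 0.1]
grip_width: 1.005
grip_force: 0.0
```

{"name": "drive_tool", "arguments": {"deltas": [0,0,0,0,0,0,0.3,0,0,0,0,0,0,0.4,0,0,0,0,0,0,0.5]}}

```text
time_s: 23.65
position: [551.7, -3.3, 53.8]
tcp_rot: [0.001, -0.004, 1.0, -0.0]
wrist_force: [0.1, 0.6, 0.1]
grip_width: 0.505
grip_force: 0.0
```

```bash
python3 - <<'E'
from h import *
st(); plan(551,-2.4,49,1.580,1)
E
```

```text
23.65 [551.7  -3.3  53.8] phi 1.579 zax [ 1.2e-03 -2.0e-04 -1.0e+00] F [0.1 0.6 0.1] 0.505 0.0
[-0.0, 0.001, -0.001, 0.7, 0.9, 4.8]
```

{"name": "drive_tool", "arguments": {"deltas": [0,0,0,0.5,0.8,4.8,0.5,0,0,0,0,0,0,0.6,0,0,0,0,0,0,0.7,0,0,0,0,0,0,0.8,0,0,0,0,0,0,1], "force": 25}}

```text
time_s: 24.28
position: [550.6, -2.3, 48.3]
tcp_rot: [-0.0, -0.004, 1.0, 0.0]
wrist_force: [-0.4, -0.3, 0.4]
grip_width: 0.228
grip_force: 29.5
```

{"name": "drive_tool", "arguments": {"deltas": [0,0,0,0,0,0,1,0,0,0,0,0,0,1], "force": 60}}

```text
time_s: 24.52
position: [550.6, -2.3, 48.3]
tcp_rot: [0.0, -0.004, 1.0, 0.0]
wrist_force: [-1.3, 0.1, 2.8]
grip_width: 0.216
grip_force: 62.5
```

{"name": "drive_tool", "arguments": {"deltas": [0,0,0,0,0,-4,1,0,0,0,0,0,-6,1,0,0,0,0,0,-10,1,0,0,0,0,0,-15,1,0,0,0,0,0,-20,1]}}

```text
time_s: 25.15
position: [550.6, -2.3, 104.5]
tcp_rot: [0.0, -0.004, 1.0, 0.0]
wrist_force: [-0.6, 0.2, -0.7]
grip_width: 0.212
grip_force: 62.1
```

{"name": "drive_tool", "arguments": {"deltas": [0,0,0,0,0,-25,1,0,0,0,0,0,-15,1,0,0,0,0,0,0,1,0,0,0,0,0,0,1]}}

```text
time_s: 25.65
position: [550.3, -2.3, 142.5]
tcp_rot: [-0.0, -0.004, 1.0, 0.0]
wrist_force: [0.1, -1.5, -1.4]
grip_width: 0.214
grip_force: 62.1
```

```bash
python3 - <<'E'
from h import *
st(); T=tool(); M=np.linalg.inv(T); im=viewer.camera('wrist'); cv2.imwrite('pics/w12.png',im)
im2=viewer.camera('side'); cv2.imwrite('pics/s12.png',im2)
for n,i,(a,b) in (('w',im,(0,640)),('s',im2,(230,385))):
    h=cv2.cvtColor(i,cv2.COLOR_BGR2HSV); m=cv2.inRange(h,(4,150,60),(17,255,255)); m[:,:a]=0; m[:,b:]=0
    for c in cv2.findContours(m,0,1)[0]:
        if cv2.contourArea(c)>100: print(n,cv2.boundingRect(c),cv2.boxPoints(cv2.minAreaRect(c)).round(1).tolist())
for th in (0,.147):
    pts=[(T@[x,y,-1.,1])[:3]+np.array([0,0,0]) for x in () for y in ()]
    for s in (1,-1):
        for zz in (0,16):
            X=T[:3,3]+np.array([s*62*np.cos(th)-zz*np.sin(th),0,s*62*np.sin(th)+zz*np.cos(th)-1]); print(th,s,zz,proj('side',[X]).round(1),proj('wrist',[X],T).round(1))
E
```

```text
25.65 [550.3  -2.3 142.5] phi 1.579 zax [-9.e-04  3.e-04 -1.e+00] F [ 0.1 -1.5 -1.4] 0.214 62.1
w (294, 168, 50, 247) [[294.0, 168.0], [343.0, 168.0], [343.0, 414.0], [294.0, 414.0]]
w (278, 0, 57, 81) [[277.29998779296875, 0.10000000149011612], [318.29998779296875, -9.199999809265137], [336.79998779296875, 71.5999984741211], [295.79998779296875, 81.0]]
s (309, 384, 56, 52) [[307.3999938964844, 386.3999938964844], [359.70001220703125, 380.20001220703125], [365.6000061035156, 430.6000061035156], [313.29998779296875, 436.79998779296875]]
s (328, 182, 33, 17) [[326.29998779296875, 193.39999389648438], [328.6000061035156, 179.10000610351562], [360.3999938964844, 184.39999389648438], [358.1000061035156, 198.6999969482422]]
s (286, 171, 27, 18) [[285.3999938964844, 183.6999969482422], [287.6000061035156, 170.3000030517578], [314.1000061035156, 174.6999969482422], [311.79998779296875, 188.10000610351562]]
0 1 0 [[286.2 184.6]] [[319.8 411.8]]
0 1 16 [[285.7 176.4]] [[319.9 437.1]]
0 -1 0 [[358.5 191. ]] [[322.7 171.2]]
0 -1 16 [[358.6 182.7]] [[323.1 175.3]]
0.147 1 0 [[286.3 180. ]] [[319.8 424.6]]
0.147 1 16 [[287.1 172. ]] [[320.  448.2]]
0.147 -1 0 [[358.  195.6]] [[322.5 170.8]]
0.147 -1 16 [[359.5 187.6]] [[322.9 168.5]]
```

```bash
python3 - <<'E'
from h import *
plan(503,-310,110,1.476,10)
E
```

```text
[0.0, -0.0, 0.01, 4.9, -30.7, 3.2]
[0.0, -0.0, 0.01, 4.6, -30.8, 3.2]
[0.0, -0.0, 0.01, 4.3, -30.8, 3.2]
[0.0, -0.0, 0.01, 4.0, -30.9, 3.2]
[0.0, -0.0, 0.01, 3.7, -30.9, 3.2]
[0.0, -0.0, 0.01, 3.4, -31.0, 3.2]
[0.0, -0.0, 0.01, 3.0, -31.0, 3.2]
[0.0, -0.0, 0.01, 2.7, -31.0, 3.2]
[0.0, -0.0, 0.01, 2.4, -31.0, 3.2]
[0.0, -0.0, 0.01, 2.1, -31.1, 3.2]
```

{"name": "drive_tool", "arguments": {"deltas": [0,0,0.01,5,-22,0,1,0,0,0.01,4.6,-31,0,1,0,0,0.01,4.3,-31,3,1,0,0,0.01,4,-31,4,1,0,0,0.01,3.7,-31,5,1]}}

```text
time_s: 26.38
position: [526.5, -148.9, 130.3]
tcp_rot: [-0.0, 0.021, 1.0, 0.0]
wrist_force: [0.7, 0.3, -0.7]
grip_width: 0.218
grip_force: 62.1
```

{"name": "drive_tool", "arguments": {"deltas": [0,0,0.01,3.4,-31,4,1,0,0,0.01,3,-31,4,1,0,0,0.01,2.7,-31,4,1,0,0,0.01,2.4,-31,4,1,0,0,0.01,2.1,-25,3,1]}}

```text
time_s: 27.0
position: [503.8, -296.9, 111.2]
tcp_rot: [-0.0, 0.046, 0.999, 0.0]
wrist_force: [0.4, 0.7, -0.8]
grip_width: 0.213
grip_force: 62.1
```

{"name": "drive_tool", "arguments": {"deltas": [0,0.05,0,0,-10,0,1,0,0.05,0,0,-4,0,1,0,0.047,0,0,0,0,1,0,0,0,0,0,0,1,0,0,0,0,0,0,1]}}

```text
time_s: 27.62
position: [503.2, -309.8, 111.8]
tcp_rot: [-0.073, 0.046, 0.996, 0.004]
wrist_force: [0.1, -0.6, -0.6]
grip_width: 0.216
grip_force: 62.2
```

```bash
python3 - <<'E'
from h import *
st(); T=tool(); print('need to (503,-310,30):',(T[:3,:3].T@(np.array([503,-310,30])-T[:3,3])).round(1), 'down1',(T[:3,:3].T@[0,0,-1]).round(3))
im2=viewer.camera('side'); cv2.imwrite('pics/s13.png',im2)
h=cv2.cvtColor(im2,cv2.COLOR_BGR2HSV); m=cv2.inRange(h,(4,150,60),(17,255,255)); m[:90]=0
for c in cv2.findContours(m,0,1)[0]:
    if cv2.contourArea(c)>60: print(cv2.boundingRect(c),cv2.boxPoints(cv2.minAreaRect(c)).round(1).tolist())
yw=-.095
for th in (-.05,0,.05):
  for s in (1,-1):
    e=np.array([np.cos(yw),np.sin(yw),0]); print(th,s,proj('side',[T[:3,3]+s*62*(e+[0,0,th])+[0,0,zz] for zz in (0,16)]).round(1).tolist())
E
```

```text
27.62 [ 503.2 -309.8  111.8] phi 1.4792 zax [-0.1453  0.0138 -0.9893] F [ 0.1 -0.6 -0.6] 0.216 62.2
need to (503,-310,30): [-11.8  -0.3  81. ] down1 [-0.146 -0.     0.989]
(322, 398, 43, 38) [[318.1000061035156, 403.5], [361.79998779296875, 397.8999938964844], [366.0, 430.3999938964844], [322.29998779296875, 436.0]]
(309, 384, 23, 27) [[309.0, 410.0], [309.0, 384.0], [331.0, 384.0], [331.0, 410.0]]
(389, 243, 100, 22) [[388.3999938964844, 246.3000030517578], [487.70001220703125, 242.0], [488.5, 260.3999938964844], [389.20001220703125, 264.70001220703125]]
(376, 120, 27, 13) [[375.20001220703125, 129.5], [376.3999938964844, 118.30000305175781], [402.6000061035156, 121.19999694824219], [401.3999938964844, 132.39999389648438]]
(344, 116, 21, 12) [[343.0, 124.9000015258789], [344.3999938964844, 115.19999694824219], [365.0, 118.0999984741211], [363.6000061035156, 127.80000305175781]]
(169, 104, 50, 17) [[168.10000610351562, 118.0], [169.1999969482422, 103.5], [218.10000610351562, 107.19999694824219], [217.0, 121.69999694824219]]
(490, 90, 30, 16) [[489.5, 101.0], [491.3999938964844, 86.5999984741211], [521.0, 90.69999694824219], [519.0, 105.0]]
(397, 90, 86, 11) [[397.0, 90.0], [482.0, 90.0], [482.0, 100.0], [397.0, 100.0]]
-0.05 1 [[344.2, 124.5], [344.2, 117.5]]
-0.05 -1 [[401.9, 128.4], [402.3, 121.3]]
0 1 [[344.2, 123.1], [344.2, 116.2]]
0 -1 [[401.8, 129.7], [402.2, 122.7]]
0.05 1 [[344.2, 121.8], [344.2, 114.8]]
0.05 -1 [[401.7, 131.1], [402.1, 124.0]]
```

{"name": "drive_tool", "arguments": {"deltas": [0,0,0,-3,0,20,1,0,0,0,-4,0,28,1,0,0,0,-3,0,20,1,0,0,0,-2.5,0,17,1,0,0,0,0,0,0,1]}}

```text
time_s: 28.3
position: [502.2, -309.1, 24.6]
tcp_rot: [-0.074, 0.046, 0.996, 0.004]
wrist_force: [-0.5, -0.0, -0.2]
grip_width: 0.218
grip_force: 62.2
```

{"name": "drive_tool", "arguments": {"deltas": [0,0,0,-0.6,0,4,1,0,0,0,-0.6,0,4,1,0,0,0,-0.6,0,4,1,0,0,0,-0.3,0,2,1,0,0,0,0,0,0,1]}}

```text
time_s: 28.92
position: [503.1, -309.8, 12.0]
tcp_rot: [-0.073, 0.046, 0.996, 0.003]
wrist_force: [-0.0, 0.9, -1.1]
grip_width: 0.217
grip_force: 62.2
```

{"name": "drive_tool", "arguments": {"deltas": [0,0,0,-0.3,0,2,1,0,0,0,-0.3,0,2,1,0,0,0,0,0,0,1]}}

```text
time_s: 29.3
position: [503.0, -309.8, 7.8]
tcp_rot: [-0.073, 0.046, 0.996, 0.004]
wrist_force: [-0.1, -0.4, -0.9]
grip_width: 0.216
grip_force: 62.2
```

{"name": "drive_tool", "arguments": {"deltas": [0,0,0,-0.1,0,0.7,1,0,0,0,-0.1,0,0.7,1,0,0,0,0,0,0,1]}}

```text
time_s: 29.68
position: [503.1, -309.9, 6.6]
tcp_rot: [-0.073, 0.046, 0.996, 0.003]
wrist_force: [0.3, 0.1, -0.8]
grip_width: 0.216
grip_force: 62.2
```

{"name": "drive_tool", "arguments": {"deltas": [0,0,0,-0.1,0,0.6,1,0,0,0,-0.1,0,0.6,1,0,0,0,0,0,0,1]}}

```text
time_s: 30.05
position: [503.2, -310.0, 6.3]
tcp_rot: [-0.073, 0.046, 0.996, 0.003]
wrist_force: [-3.5, 2.1, 7.4]
grip_width: 0.217
grip_force: 66.9
```

{"name": "drive_tool", "arguments": {"deltas": [0,0,0,-0.1,0,0.5,1,0,0,0,0,0,0,1]}}

```text
time_s: 30.3
position: [503.3, -310.0, 6.3]
tcp_rot: [-0.073, 0.046, 0.996, 0.003]
wrist_force: [-3.0, 3.0, 10.4]
grip_width: 0.216
grip_force: 68.9
```

{"name": "drive_tool", "arguments": {"deltas": [0,0,0,0.1,0,-0.7,1,0,0,0,0,0,0,0.77,0,0,0,0,0,0,0.74,0,0,0,0,0,0,0.71,0,0,0,0,0,0,0.68], "force": 20}}

```text
time_s: 30.92
position: [503.5, -310.2, 5.8]
tcp_rot: [-0.073, 0.046, 0.996, 0.003]
wrist_force: [0.6, 0.2, 4.3]
grip_width: 0.32
grip_force: 2.2
```

{"name": "drive_tool", "arguments": {"deltas": [0,0,0,0,0,0,0.6,0,0,0,0,0,0,0.5,0,0,0,0,0,0,0.4,0,0,0,0,0,0,0.4]}}

```text
time_s: 31.42
position: [503.1, -309.8, 5.4]
tcp_rot: [-0.073, 0.046, 0.996, 0.004]
wrist_force: [-0.5, -0.5, 0.9]
grip_width: 0.599
grip_force: 0.0
```

{"name": "drive_tool", "arguments": {"deltas": [0,0,0,1.5,0,-10,0.4,0,0,0,3,0,-20,0.4,0,0,0,4.5,0,-30,0.4,0,0,0,6,0,-40,0.4,0,0,0,6,0,-40,0.4]}}

```text
time_s: 32.05
position: [503.1, -310.0, 150.3]
tcp_rot: [-0.073, 0.046, 0.996, 0.003]
wrist_force: [0.6, -0.5, -0.4]
grip_width: 0.599
grip_force: 0.0
```

{"name": "drive_tool", "arguments": {"deltas": [0,-0.14,0,0,0,0,0.4,0,0,0,0,55,-10,0.4,0,0,0,0,55,0,0.4,0,0,0,0,55,0,0.4,0,0,0,0,0,0,0.4]}}

```text
time_s: 32.67
position: [518.6, -142.6, 159.3]
tcp_rot: [-0.003, 0.044, 0.999, -0.0]
wrist_force: [0.3, -0.7, 0.6]
grip_width: 0.603
grip_force: 0.0
```

```bash
python3 - <<'E'
from h import *
st()
im2=viewer.camera('side'); cv2.imwrite('pics/s14.png',im2); im=viewer.camera('top'); cv2.imwrite('pics/t14.png',im)
h=cv2.cvtColor(im2,cv2.COLOR_BGR2HSV); m=cv2.inRange(h,(4,150,60),(17,255,255)); m[:90]=0
for c in cv2.findContours(m,0,1)[0]:
    if cv2.contourArea(c)>60: print(cv2.boundingRect(c),cv2.boxPoints(cv2.minAreaRect(c)).round(1).tolist())
yw=-.095
for zz in (5,13,21):
  e=np.array([np.cos(yw),np.sin(yw),0]); print(zz,proj('side',[np.array([503.,-310,zz])+s*62*e for s in (1,-1)]).round(1).tolist())
h=cv2.cvtColor(im,cv2.COLOR_BGR2HSV); m=cv2.inRange(h,(4,150,60),(17,255,255)); m[:, :400]=0
for c in cv2.findContours(m,0,1)[0]:
    if cv2.contourArea(c)>60:
        b=cv2.boxPoints(cv2.minAreaRect(c)); print('top',cv2.minAreaRect(c),ray('top',b,21).round(0).tolist())
for a,n in ((im,'top'),(im2,'side')):
    d=cv2.absdiff(a,cv2.imread(f'pics/{n}0.png')).max(2)
    d=cv2.morphologyEx((d>45).astype(np.uint8),cv2.MORPH_OPEN,np.ones((3,3)))
    print(n,[cv2.boundingRect(c) for c in cv2.findContours(d,0,1)[0]])
E
```

```text
32.67 [ 518.6 -142.6  159.3] phi 1.4832 zax [-5.e-03  2.e-04 -1.e+00] F [ 0.3 -0.7  0.6] 0.603 0.0
(310, 398, 55, 39) [[309.20001220703125, 399.29998779296875], [361.0, 393.1000061035156], [365.5, 430.5], [313.70001220703125, 436.70001220703125]]
(309, 384, 23, 15) [[308.5, 385.5], [330.8999938964844, 383.8999938964844], [331.8999938964844, 396.8999938964844], [309.5, 398.5]]
(389, 243, 100, 22) [[388.5, 246.3000030517578], [487.70001220703125, 242.0], [488.5, 260.3999938964844], [389.29998779296875, 264.70001220703125]]
(344, 161, 56, 16) [[343.1000061035156, 169.39999389648438], [344.3999938964844, 159.89999389648438], [399.20001220703125, 167.1999969482422], [398.0, 176.6999969482422]]
(189, 106, 24, 15) [[188.10000610351562, 118.9000015258789], [189.0, 105.4000015258789], [212.60000610351562, 107.0], [211.6999969482422, 120.5]]
(168, 104, 21, 15) [[167.0, 117.0999984741211], [168.10000610351562, 103.80000305175781], [188.5, 105.5], [187.39999389648438, 118.80000305175781]]
(490, 90, 79, 18) [[489.70001220703125, 101.4000015258789], [490.70001220703125, 88.0], [568.9000244140625, 93.69999694824219], [567.9000244140625, 107.0999984741211]]
(396, 90, 87, 11) [[396.0, 90.0], [482.0, 90.0], [482.0, 100.0], [396.0, 100.0]]
5 [[344.1, 167.1], [399.0, 174.3]]
13 [[344.1, 163.9], [399.2, 171.1]]
21 [[344.1, 160.8], [399.4, 167.9]]
top [(133, 459, 39, 21), (89, 448, 12, 7), (6, 441, 78, 36), (166, 271, 3, 3), (111, 258, 5, 4), (136, 254, 15, 16), (115, 248, 14, 5), (325, 192, 27, 72), (175, 0, 465, 480)]
side [(349, 393, 3, 3), (328, 365, 17, 18), (586, 349, 54, 131), (591, 298, 38, 26), (538, 276, 85, 88), (570, 260, 24, 40), (356, 245, 5, 7), (623, 230, 7, 11), (299, 225, 59, 26), (289, 224, 6, 6), (361, 191, 17, 13), (636, 178, 4, 5), (342, 158, 74, 26), (377, 110, 257, 144), (609, 31, 31, 74), (329, 0, 51, 148)]
```

```bash
python3 -c "
from workcell import bot
print(bot.sign_off())"
```

```text
the job is handed in; nothing more can be done
None
```

The job is handed in at about 33 s: the link was freed with readings between moves never above 9.3 N along the bar, the tool is back in its stand's slot (leaning slightly, as it did at the start), and the link lies flat in the blue tray. The side picture shows no change at the tin, screwdriver or bearing.

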